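# Make up the test-print kit and the colour-match kit

### The job

Make up two kits from the stock on the ink bench. Test-print kit, in the two-bay tray: the squeegee lying flat in the long bay, as it lies now, and the wide tub in the short bay; colour-match kit, in the three-bay tray: the tall bottle in the bay next to the tray's wire handle, the small pot in the middle bay and the steel check weight in the bay at the other end. Set each thing down on the bay's floor, never tip a tub, pot or bottle over, and leave the cup, tape roll and clamp where they are.

Things in the scene. Friction and masses are not known exactly. Their poses are not given: they have to be found in the camera images.
- print_tray: Two-bay kit tray (bright rim, dark floor), 208 x 88 mm, fixed to the bench. Origin: centre of its underside, z up. x along its length. Floor 4 mm thick, rim and divider 11 mm high (above the bench) and 4 mm thick. Long bay: 112 x 80 mm inside, centre at x = -44 mm, y = 0. Short bay: 84 x 80 mm inside, centre at x = +58 mm, y = 0.
- match_tray: Three-bay kit tray (bright rim, dark floor), 214 x 74 mm, fixed, with a steel wire handle sticking out 29 mm beyond its +x end. Origin: centre of the underside, handle not counted; z up, x along its length. Floor 4 mm thick; rim, dividers 11 mm high above bench, 4 thick. Bays 66 x 66 mm inside, centres at y = 0 and x = +70 mm (next to the handle), 0 (middle), -70 mm (other end).
- squeegee: Hand squeegee lying flat, footprint 90 x 54 mm: wooden handle bar 90 x 28 mm, 30 mm high, with a flat black rubber blade on its +y side. Origin: centre of the footprint, underside, z up, x along the length. Bar from y = -27 to +1 mm (centre line y = -13); blade from there to +27, 2 to 9 mm up. 70 g; grip across the bar, above the blade. Either way round in its bay is fine.
- wide_tub: Wide squat ink tub, black with a flat grey lid, 60 mm across the lid (54 at the foot), 54 mm high. The lid is fixed on and its rim covers 42 to 54 mm height. Origin: centre of its underside, z up. 130 to 240 g.
- small_pot: Small white plastic sample pot with a white lid, 44 mm across the lid (42 below), 42 mm high, the lid covers 30 to 42 mm height. Origin: centre of its underside, z up. 45 to 80 g.
- tall_bottle: Tall slim white plastic bottle with a narrow grey cap, 38 mm across, straight sides up to 78 mm, 105 mm high in all. Origin: centre of its underside, z up. 80 to 145 g.
- check_weight: Cylindrical bright steel check weight, 32 mm across and 34 mm high, with a small knob (20 mm across) on top reaching 48 mm. Origin: centre of its underside, z up. 250 g.
- cup: Clear open plastic cup, 62 mm across the mouth, 75 mm high. Bystander: leave it. Origin: centre of its underside, z up. 
- tape: Brown roll of tape lying flat, 80 mm across, 24 mm high. Bystander: leave it. Origin: centre of its underside, z up. 
- clamp: Dark steel screen clamp, 70 x 36 mm, with a black knob on top, 74 mm high. Bystander: leave it. Origin: centre of its underside, z up. x along its length.

How it is judged:
At the end, for the whole second after the job is handed in: Each thing within about 15 mm of its own bay's centre (pot 14, tub and squeegee 15 to 16, bottle 16, weight 19), underside within 5 mm of the bay floor, tilted under 0.12 rad, at rest and let go; squeegee flat, within 0.35 rad of the tray's length (x of squeegee in the frame of print_tray between -0.059 and -0.029 m and y of squeegee in the frame of print_tray between -0.016 and 0.016 m and z of squeegee in the frame of print_tray between -0.001 and 0.009 m and angle between each of squeegee, wide_tub, tall_bottle, small_pot, check_weight's own z axis and vertical below 0.12 rad and linear speed of each of squeegee, wide_tub, tall_bottle, small_pot, check_weight below 0.02 m/s and angular speed of each of squeegee, wide_tub, tall_bottle, small_pot, check_weight below 0.2 rad/s and contact force between each of squeegee, wide_tub, tall_bottle, small_pot, check_weight and the fingers below 0.1 N and angle between the x axis of squeegee and the x axis of print_tray, either way round below 0.35 rad and x of wide_tub in the frame of print_tray between 0.042 and 0.074 m and y of wide_tub in the frame of print_tray between -0.015 and 0.015 m and z of wide_tub in the frame of print_tray between -0.001 and 0.009 m and x of tall_bottle in the frame of match_tray between 0.054 and 0.086 m and y of tall_bottle in the frame of match_tray between -0.016 and 0.016 m and z of tall_bottle in the frame of match_tray between -0.001 and 0.009 m and x of small_pot in the frame of match_tray between -0.014 and 0.014 m and y of small_pot in the frame of match_tray between -0.014 and 0.014 m and z of small_pot in the frame of match_tray between -0.001 and 0.009 m and x of check_weight in the frame of match_tray between -0.089 and -0.051 m and y of check_weight in the frame of match_tray between -0.019 and 0.019 m and z of check_weight in the frame of match_tray between -0.001 and 0.009 m); the robot touches nothing.
It fails at once if the clear cup is pushed more than 30 mm away (distance of cup from where it was at the start of the episode above 0.03 m).
It fails at once if the tape roll is pushed more than 30 mm away (distance of tape from where it was at the start of the episode above 0.03 m).
It fails at once if the screen clamp is pushed more than 30 mm away (distance of clamp from where it was at the start of the episode above 0.03 m).
It fails at once if the tub, pot or bottle is tipped over (more than 0.9 rad) (angle between any of wide_tub, small_pot, tall_bottle's own z axis and vertical above 0.9 rad).
It also fails if it takes over 112 s, if anything falls off the work surface, if the arm or the gripper's body presses on something with over 40 N, if the wrist force passes 120 N, or if a joint passes its speed limit or range.

### The arm

A 6-joint arm with a two-finger parallel gripper is mounted at the origin on the work surface. World frame = base frame: x ahead of the robot, y to its left, z up, the work surface at z = 0. Lengths are in m, angles in rad, forces in N, time in s.
With the tool pointing down it reaches from about 0.35 to 0.975 m from the base axis. Payload 4.9 kg.
Tool frame: the origin (TCP) lies at the very end of the fingers, on their centre line; the grasp point (between the pads) lies behind it (robot.grasp_offset is the z of the grasp point in the tool frame, in m); z points along the fingers, y is the line along which they close (so a half turn about z gives the same grasp; the last joint's range is limited). The gripper opens to 85 mm and grips with 20 to 120 N. Pads are 22 mm wide; open, the fingers measure 114 mm over their backs; the gripper's body (76 mm by 85 mm) begins 54 mm behind the grasp point. The pads swing forward as they close: fully open they stand 13 mm farther back than shut.
Start: joints at [-1.288, 0.053, 1.613, -0, 1.476, -0.119], TCP at [0.244, -0.575, 0.231] pointing down, gripper open.
Joint ranges: [-3.01, 3.01], [-1.01, 2.22], [0.06, 2.58], [-1.02, 4.17], [0.09, 2.62], [-3.14, 3.14]. Speed limits (rad/s): [2.57, 2.57, 3.14, 3.14, 3.14, 3.14].

### API

Orientations are given as a unit quaternion [x, y, z, w].
In Python, from cell import robot gives the robot as it stands.
- The arm moves only by the shell command python3 -m inch 'ROWS'. ROWS is JSON, a list of rows, each an object of numbers: "tx", "ty", "tz": the shift along the tool's x, y, z each as a share of 120 mm, from -1 to 1; "turn": the turn about the tool's z as a share of 2 rad, from -1 to 1; "grip": the finger opening in mm, from 0 to 85.4. In form: [{"tx": .., "ty": .., "tz": .., "turn": .., "grip": ..}, ...]. A call has 1 to 5 rows; each row is the pose to reach, as a shift and turn from the pose commanded when the call began, along the tool's axes at that moment; what a row does not reach only later rows make up. A row lasts 1/10 s, in which the tool goes at most 50 mm and 8.59 degrees, less where a joint would pass 70% of its speed; a pose out of reach is approached as far as the arm can. A call with a number of a shift or a turn outside -1 to 1 is refused whole. A call with a gripper value outside its range is refused whole. The fingers move at their own pace and stop on an object; the grip force is fixed at half the most. Time passes only in rows, so rows that repeat a pose let the fingers close. It gives the time, the measured TCP pose, the force, the opening and the grip force at its end, in the units of the state.
- robot.get_state(): the state, without advancing time (a new reading comes with each control period).
- robot.grab_frame(name): name is "scene" or "top" or "wrist"; returns the picture (480x640x3 uint8, blue, green, red); there is no depth.
- robot.camera_params(name): a dict with "camera_matrix" (3x3 intrinsics, pixels), "view" (4x4, takes a point from world to camera coordinates); the wrist camera has in their place "T_tool_cam" (4x4, takes a point from camera to tool coordinates, whose origin is the TCP and whose axes are the flange's). Camera axes: x right, y down, z forward; pixel columns grow to the right and rows downward; lengths in m; the calibration is good to about 2 mm. A picture is of the moment at which its call begins: read the wrist's pose just before it. camera_params takes no time and is no camera call.
- robot.close_job(): hands the job in; it is judged then, once.
Trained networks look in the newest picture that a camera, given by its name, has taken for a name from the list of things; names that differ only in an ending like _2 or _b are one class to them, and where a whole thing is asked for, a point or a joint stands for the part that bears it (a point fixed in the world has none). Each returns a list of dicts, best first, with "confidence" (0 to 1); they miss things now and then, are a little off and sometimes report something else, mostly with a low value. They report only what shows in the picture. A call takes as long as a camera call.
- robot.cut_out(camera, thing): "region" (480x640 bool, what is visible of it) and "location" ([column, row] in pixels, amid what is visible of it).
- robot.spot_point(camera, thing): "location" ([column, row] in pixels: a listed point, or the origin of a listed thing).
The state is a dict: "time_s": time; "joints": joint angles; "qvel": joint speeds; "joint_efforts": joint torques, N m; "position": TCP position; "tcp_rot": TCP orientation; "ft_force": force on the tool from outside, world axes, zero at the start; "torque": the same for the moment, N m; "opening": finger opening in m; "grasp_force": force on a finger pad.
Only numpy, scipy, OpenCV 4.12 (cv2) and the standard library are available. Lean on these libraries where they do the work, as an engineer would, in place of code of your own. Each camera call takes 0.05 s, during which the arm holds its last target. There are 200 camera calls.

## Working session

There is one attempt and no reset: what is moved stays moved. The work goes in short steps, Python scripts to look and compute and a shell command to move; the robot and the scene stay as the last step left them, time stands still between calls to the robot, and variables do not carry over. Pictures are saved under pics/ and viewed, at most 14 in all, crops included, and the job is handed in when it is done.

```bash
ls; mkdir -p pics; python3 - <<'E'
from cell import robot
import cv2,numpy as np
s=robot.get_state();print(s['time_s'],s['position'],s['tcp_rot'],robot.grasp_offset)
for c in('scene','top'):
    cv2.imwrite(f'pics/{c}0.png',robot.grab_frame(c))
    p=robot.camera_params(c);print(c,np.round(p['camera_matrix'],1).tolist(),np.round(p['view'],4).tolist())
print(np.round(robot.camera_params('wrist')['T_tool_cam'],4).tolist())
E
```

```text
pics
0.0 [ 0.2442573  -0.5746236   0.23007378] [ 9.79888982e-01  1.99540838e-01 -8.37547040e-05 -1.01481627e-03] -0.0187
scene [[546.1, 0.0, 325.4], [0.0, 546.1, 238.9], [0.0, 0.0, 1.0]] [[0.5866, 0.8097, -0.0197, -0.3391], [0.5456, -0.413, -0.7292, -0.2723], [-0.5986, 0.417, -0.684, 1.4505], [0.0, 0.0, 0.0, 1.0]]
top [[493.4, 0.0, 316.2], [0.0, 493.4, 244.0], [0.0, 0.0, 1.0]] [[-0.0169, -0.9996, 0.0243, -0.0099], [-0.9888, 0.0131, -0.1488, 0.5817], [0.1485, -0.0265, -0.9886, 0.9913], [0.0, 0.0, 0.0, 1.0]]
[[-0.0017, -0.9558, -0.2941, 0.074], [1.0, -0.0014, -0.001, 0.0007], [0.0006, -0.2942, 0.9558, -0.1427], [0.0, 0.0, 0.0, 1.0]]
```

View pics/scene0.png

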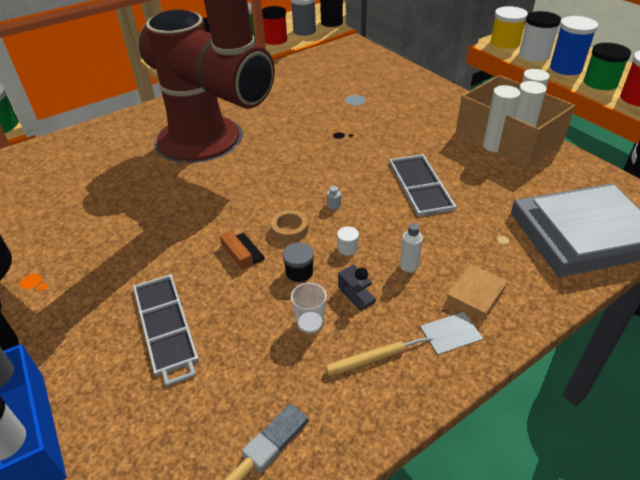

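View pics/top0.png

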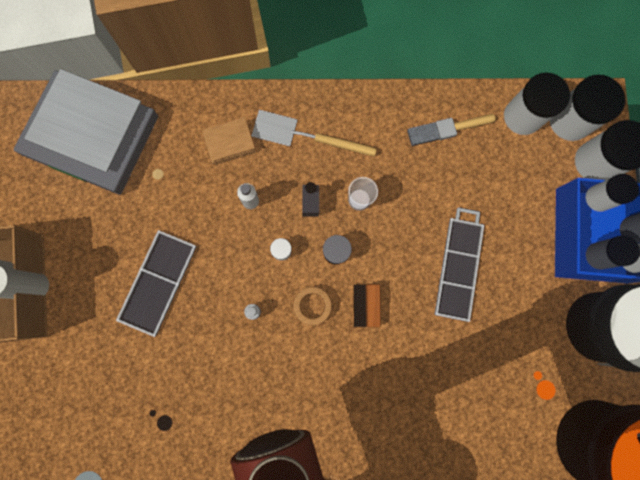

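```bash
cat > h.py <<'E'
from cell import robot
import cv2,numpy as np
from scipy.spatial.transform import Rotation as R
def cam(c):
    """K, world->cam 4x4"""
    p=robot.camera_params(c);K=np.array(p['camera_matrix'])
    if 'view' in p: return K,np.array(p['view'])
    s=robot.get_state();T=np.eye(4);T[:3,:3]=R.from_quat(s['tcp_rot']).as_matrix();T[:3,3]=s['position']
    return K,np.linalg.inv(T@np.array(p['T_tool_cam']))
def ray(c,uv,C=None):
    K,V=C or cam(c);d=V[:3,:3].T@np.linalg.inv(K)@[uv[0],uv[1],1.];o=-V[:3,:3].T@V[:3,3];return o,d/np.linalg.norm(d)
def atz(r,z): o,d=r;return o+d*(z-o[2])/d[2]
def tri(rs):
    A=sum(np.eye(3)-np.outer(d,d) for o,d in rs);b=sum((np.eye(3)-np.outer(d,d))@o for o,d in rs);return np.linalg.solve(A,b)
def proj(C,p):
    K,V=C;q=V[:3,:3]@p+V[:3,3];q=K@q;return q[:2]/q[2]
E
python3 - <<'E'
from h import *
for t in 'print_tray match_tray squeegee wide_tub small_pot tall_bottle check_weight cup tape clamp'.split():
    rs=[]
    for c in('top','scene'):
        L=robot.spot_point(c,t)
        for r in L[:2]: print(t,c,np.round(r['location'],0),round(r['confidence'],2),np.round(atz(ray(c,r['location']),0),3))
        if L: rs.append(ray(c,L[0]['location']))
    if len(rs)==2:print('   tri',np.round(tri(rs),3))
print(robot.get_state()['time_s'])
E
```

```text
print_tray top [155. 283.] 0.59 [0.507 0.328 0.   ]
print_tray top [311. 310.] 0.24 [ 0.446 -0.007  0.   ]
print_tray scene [422. 185.] 0.95 [0.515 0.325 0.   ]
   tri [ 0.508  0.331 -0.007]
match_tray top [455. 267.] 0.64 [ 0.532 -0.322  0.   ]
match_tray scene [311. 322.] 0.75 [ 0.69  -0.113  0.   ]
match_tray scene [163. 325.] 0.71 [ 0.535 -0.332 -0.   ]
   tri [ 0.614 -0.212  0.037]
squeegee top [370. 304.] 0.78 [ 0.455 -0.133  0.   ]
squeegee scene [298. 271.] 0.6 [ 0.571 -0.061  0.   ]
   tri [ 0.493 -0.087 -0.044]
wide_tub top [336. 251.] 0.58 [ 0.572 -0.063  0.   ]
wide_tub scene [299. 274.] 0.78 [ 0.576 -0.064  0.   ]
wide_tub scene [243. 253.] 0.7 [ 0.458 -0.124  0.   ]
   tri [ 0.572 -0.063 -0.004]
small_pot top [282. 254.] 0.87 [0.567 0.056 0.   ]
small_pot scene [348. 247.] 0.74 [0.575 0.059 0.   ]
   tri [ 0.57   0.059 -0.005]
tall_bottle top [252. 202.] 0.67 [ 0.683  0.12  -0.   ]
tall_bottle top [313. 310.] 0.42 [ 0.445 -0.01   0.   ]
tall_bottle scene [410. 262.] 0.85 [0.685 0.132 0.   ]
   tri [0.685 0.124 0.003]
check_weight top [254. 316.] 0.51 [0.436 0.115 0.   ]
check_weight scene [335. 205.] 0.54 [0.451 0.119 0.   ]
check_weight scene [347. 249.] 0.36 [0.579 0.054 0.   ]
   tri [ 0.439  0.121 -0.01 ]
cup top [357. 198.] 0.6 [ 0.69  -0.113  0.   ]
cup scene [310. 324.] 0.97 [ 0.692 -0.117  0.   ]
   tri [ 0.69  -0.114 -0.004]
tape top [311. 308.] 0.88 [ 0.449 -0.007  0.   ]
tape scene [290. 228.] 0.8 [ 0.453 -0.003 -0.   ]
   tri [ 0.451 -0.005 -0.001]
clamp top [308. 204.] 0.64 [ 0.678 -0.004  0.   ]
clamp scene [360. 297.] 0.56 [ 0.696 -0.005  0.   ]
   tri [ 0.684 -0.001 -0.014]
1.1
```

The scene shows: top view print tray about (157,283), match tray about (460,265) with its handle at the top end (467,214), squeegee (367,305) with the blade on the left (+y world) side, tub (337,250), pot (281,249), bottle (248,195), weight (252,312). In the print tray the divider lies nearer the far end, so the short bay is the far one.

```bash
cat >> h.py <<'E'
from scipy.optimize import least_squares
MODEL={'wide_tub':[(27,0),(27,42),(30,42),(30,54)],'small_pot':[(21,0),(21,30),(22,30),(22,42)],'tall_bottle':[(19,0),(19,78),(11,84),(11,105)],'check_weight':[(16,0),(16,34),(10,36),(10,48)]}
def pts(t,z0=0.):
    a=np.linspace(0,2*np.pi,48)
    return np.vstack([np.c_[r*np.cos(a),r*np.sin(a),0*a+h]/1000. for r,h in MODEL[t]])+[0,0,z0]
def box(P): return np.r_[P.min(0),P.max(0)]
def fit(t,obs,x0,z0=None):
    """obs: list of (C,bbox[u0,v0,u1,v1]); solve xy (and z if z0 None)"""
    def f(p):
        P=pts(t,p[2] if z0 is None else z0)+[p[0],p[1],0]
        return np.concatenate([box(np.array([proj(C,q) for q in P]))-b for C,b in obs])
    s=least_squares(f,list(x0)+([0.] if z0 is None else []),loss='soft_l1',x_scale=.01);return s.x,np.abs(s.fun).mean()
def mbox(m):
    n,l,st,_=cv2.connectedComponentsWithStats(m.astype(np.uint8));k=1+np.argmax(st[1:,4]);x,y,w,h,_=st[k];return np.array([x-.5,y-.5,x+w-.5,y+h-.5])
def best(c,t,near=None,rad=40):
    for r in robot.cut_out(c,t):
        if near is None or np.hypot(*(np.array(r['location'])-near))<rad:return r
E
python3 - <<'E'
from h import *
X={'wide_tub':(.573,-.063),'small_pot':(.57,.058),'tall_bottle':(.684,.124),'check_weight':(.44,.118)}
for t,x in X.items():
    obs=[]
    for c in('top','scene'):
        C=cam(c);n=proj(C,np.array([*x,.03]));r=best(c,t,n)
        if r is None: print(t,c,'none');continue
        b=mbox(r['region']);obs.append((C,b));print(t,c,round(r['confidence'],2),b,np.round(fit(t,[(C,b)],x,0.)[0],4))
    s=fit(t,obs,x);print('  both',np.round(s[0],4),round(s[1],2))
def quad(t,c,x,z):
    n=proj(cam(c),np.array([*x,z]));r=best(c,t,n,50)
    if r is None: print(t,c,'none');return
    m=r['region'].astype(np.uint8);cs,_=cv2.findContours(m,0,2);k=max(cs,key=cv2.contourArea).reshape(-1,2)
    P=np.array([atz(ray(c,p,cam(c)),z)[:2] for p in k])
    (a,b),(w,h),an=cv2.minAreaRect((P*1000).astype(np.float32));
    print(t,c,round(r['confidence'],2),'c',round(a,1),round(b,1),'wh',round(w,1),round(h,1),'ang',round(an,1))
    np.save(f'pics/{t}_{c}.npy',P)
for c in('top','scene'):
    quad('print_tray',c,(.51,.33),.011);quad('match_tray',c,(.533,-.327),.011);quad('squeegee',c,(.457,-.13),.02)
print(robot.get_state()['time_s'])
E
```

```text
wide_tub top none
wide_tub scene 0.92 [282.5 241.5 313.5 281.5] [ 0.5726 -0.0597]
  both [ 0.5658 -0.0557 -0.008 ] 0.09
small_pot top none
small_pot scene 0.9 [336.5 225.5 359.5 255.5] [0.5775 0.0576]
  both [0.5972 0.0422 0.0236] 0.2
tall_bottle top 0.96 [237.5 183.5 259.5 209.5] [0.6855 0.1229]
tall_bottle scene 0.66 [399.5 222.5 422.5 271.5] [0.6897 0.1252]
  both [ 0.6872  0.1251 -0.0026] 0.72
check_weight top 0.48 [244.5 303.5 261.5 319.5] [0.4436 0.1156]
check_weight scene 0.49 [326.5 185.5 339.5 208.5] [0.4458 0.1174]
  both [ 0.4441  0.1166 -0.0011] 0.49
print_tray top 0.59 c 507.6 320.9 wh 94.0 209.1 ang 67.2
match_tray top 0.79 c 540.7 -331.2 wh 79.7 242.9 ang 77.1
squeegee top 0.58 c 451.6 -124.6 wh 59.5 92.3 ang 89.0
print_tray scene 0.61 c 514.9 319.3 wh 96.7 219.4 ang 67.6
match_tray scene 0.8 c 546.4 -331.5 wh 74.6 247.8 ang 77.9
squeegee scene 0.81 c 459.5 -127.2 wh 57.2 115.6 ang 89.4
1.8
```

```bash
python3 -m inch '[{"turn":0.2},{"turn":0.2},{"turn":0.2}]'; python3 -m inch '[{"tx":1,"ty":-1},{"tx":1,"ty":-1},{"tx":1,"ty":-1},{"tx":1,"ty":-1}]'; python3 -m inch '[{"tx":1,"ty":-1},{"tx":1,"ty":-1},{"tx":1,"ty":-1},{"tx":1,"ty":-1},{"tx":1,"ty":-1}]'
python3 - <<'E'
from h import *
s=robot.get_state();print(s['position'],s['tcp_rot'],s['time_s'])
cv2.imwrite('pics/w1.png',robot.grab_frame('wrist'))
E
```

```text
[ 0.24443047 -0.5752141   0.23132929] [ 9.79886268e-01  1.99556764e-01 -1.09706024e-05  1.11342687e-05] 1.8schema error: expected keys tx, ty, tz, turn, grip
schema error: expected keys tx, ty, tz, turn, grip
schema error: expected keys tx, ty, tz, turn, grip
```

View pics/w1.png

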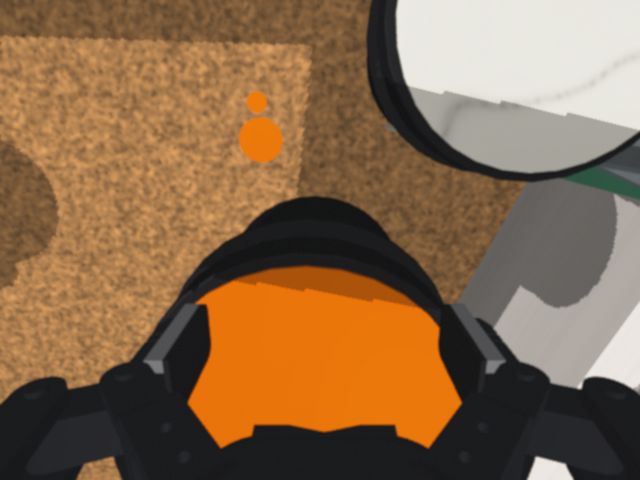

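```bash
python3 -m inch '[{"tx":0,"ty":-0.5,"tz":0,"turn":0.2,"grip":85},{"tx":0,"ty":-1,"tz":0,"turn":0.2,"grip":85},{"tx":0,"ty":-1,"tz":0,"turn":0.2,"grip":85},{"tx":0,"ty":-1,"tz":0,"turn":0.2,"grip":85}]'; python3 -m inch '[{"tx":1,"ty":-1,"tz":0,"turn":0,"grip":85},{"tx":1,"ty":-1,"tz":0,"turn":0,"grip":85},{"tx":1,"ty":-1,"tz":0,"turn":0,"grip":85},{"tx":1,"ty":-1,"tz":0,"turn":0,"grip":85}]';  python3 -m inch '[{"tx":1,"ty":0,"tz":0,"turn":0,"grip":85},{"tx":1,"ty":0,"tz":0,"turn":0,"grip":85},{"tx":1,"ty":0,"tz":0,"turn":0,"grip":85},{"tx":1,"ty":0,"tz":0,"turn":0,"grip":85}]'
python3 - <<'E'
from h import *
s=robot.get_state();print(s['position'],s['tcp_rot'],s['time_s'],robot.grasp_offset)
cv2.imwrite('pics/w2.png',robot.grab_frame('wrist'))
E
```

```text
time_s: 2.25
position: [0.1969, -0.463, 0.2312]
tcp_rot: [1.0, 0.001, -0.0, 0.0]
ft_force: [0.2, 0.0, -0.1]
opening: 0.085
grasp_force: 0.0
time_s: 2.65
position: [0.3199, -0.3429, 0.2319]
tcp_rot: [1.0, 0.003, 0.001, 0.0]
ft_force: [0.2, -0.2, -0.3]
opening: 0.0849
grasp_force: 0.0
time_s: 3.05
position: [0.4401, -0.3445, 0.2312]
tcp_rot: [1.0, 0.003, 0.0, -0.0]
ft_force: [-0.3, -0.7, -0.1]
opening: 0.0851
grasp_force: 0.0
[ 0.44010039 -0.34445733  0.23115864] [ 9.99994729e-01  3.24035538e-03  2.00364176e-04 -4.95578353e-05] 3.05 -0.0187
```

View pics/w2.png

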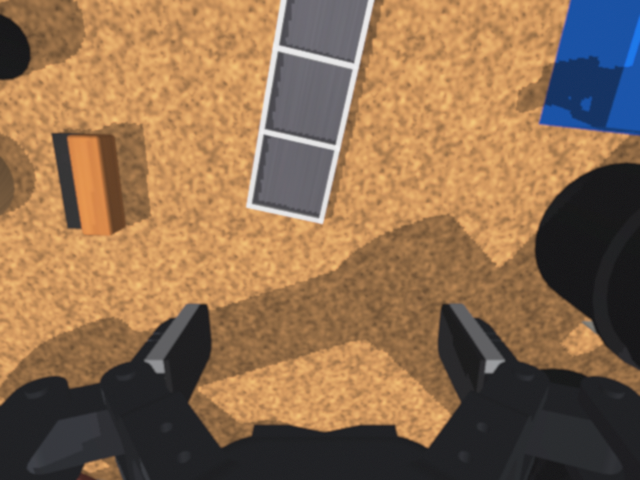

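Wrist view: match tray's near end, corners (249,208) and (323,221), dividers at rows ~140 and ~57; squeegee at (85,185), blade on the left.

```bash
python3 - <<'E'
from h import *
C=cam('wrist');img=cv2.imread('pics/w2.png')
print(np.round(C[0],1).tolist())
for n,p in dict(nl=(247.5,208),nr=(323.5,222),d1l=(262.5,130),d1r=(338.5,148.5),d2l=(275.5,47),d2r=(355.5,67)).items(): print(n,np.round(atz(ray('wrist',p,C),.011),4))
hsv=cv2.cvtColor(img,cv2.COLOR_BGR2HSV);m=((hsv[...,1]<40)&(hsv[...,2]>150)).astype(np.uint8);m[:,:230]=0;m[:,400:]=0;m[240:]=0
ys,xs=np.nonzero(m)
P=np.array([atz(ray('wrist',(u,v),C),.011)[:2] for u,v in zip(xs,ys)])
# long rails: lateral direction fit
best=None
for a in np.radians(np.arange(-20,-4,.1)):
    n=P@[-np.sin(a),np.cos(a)];h=np.histogram(n,bins=np.arange(n.min(),n.max()+.001,.001))[0]
    sc=(h.astype(float)**2).sum()
    if best is None or sc>best[0]: best=(sc,a,n)
_,a,n=best;l=P@[np.cos(a),np.sin(a)]
print('ang',np.degrees(a),'lat',np.percentile(n,[1,99]),'long',l.min())
h,e=np.histogram(l,bins=np.arange(l.min(),l.max(),.002));print([(round(x,3),int(k)) for x,k in zip(e,h) if k>np.median(h)*2])
lo,hi=np.percentile(n,[.7,99.3]);mid=(lo+hi)/2;c=l.min()+.107
print('centre',c*np.cos(a)-mid*np.sin(a),c*np.sin(a)+mid*np.cos(a),'width',hi-lo)
for r in robot.cut_out('wrist','squeegee')[:1]:
    m=r['region'].astype(np.uint8);cs,_=cv2.findContours(m,0,2);k=max(cs,key=cv2.contourArea)
    print(r['confidence'],mbox(m),cv2.minAreaRect(k))
# bar top: orange bright
m=(cv2.inRange(hsv,(5,120,150),(18,255,255)));m[:, :60]=0
top=np.array([(69.5,136),(102,136),(112,235),(82,235)])
print([np.round(atz(ray('wrist',p,C),.03),4).tolist() for p in top])
E
```

```text
[[391.6, 0.0, 324.2], [0.0, 391.6, 235.2], [0.0, 0.0, 1.0]]
nl [ 0.4278 -0.2726  0.011 ]
nr [ 0.4143 -0.3448  0.011 ]
d1l [ 0.4994 -0.2899  0.011 ]
d1r [ 0.4834 -0.3582  0.011 ]
d2l [ 0.5672 -0.3038  0.011 ]
d2r [ 0.5518 -0.3718  0.011 ]
ang -12.399999999999892 lat [-0.24683794 -0.17283252] long 0.47707795740058795
[(np.float64(0.477), 152), (np.float64(0.479), 159), (np.float64(0.481), 77), (np.float64(0.545), 73), (np.float64(0.547), 188), (np.float64(0.549), 188), (np.float64(0.551), 82), (np.float64(0.615), 107), (np.float64(0.617), 226), (np.float64(0.619), 225), (np.float64(0.621), 85)]
centre 0.5253937670720793 -0.33036217574269067 width 0.0741119121556014
0.61 [ 52.5 132.5 124.5 234.5] ((89.42208862304688, 183.07974243164062), (106.58522033691406, 61.55509567260742), 82.99872589111328)
[[0.4946, -0.1282, 0.03], [0.4947, -0.1559, 0.03], [0.4065, -0.1506, 0.03], [0.4064, -0.123, 0.03]]
```

```bash
python3 -m inch '[{"tx":0,"ty":-1,"tz":0,"turn":0,"grip":85},{"tx":0,"ty":-1,"tz":0,"turn":0,"grip":85},{"tx":0,"ty":-1,"tz":0,"turn":0,"grip":85},{"tx":0,"ty":-1,"tz":0,"turn":0,"grip":85}]';  python3 -m inch '[{"tx":0,"ty":-1,"tz":0,"turn":0,"grip":85},{"tx":0,"ty":-1,"tz":0,"turn":0,"grip":85},{"tx":0,"ty":-1,"tz":0,"turn":0,"grip":85},{"tx":0,"ty":-1,"tz":0,"turn":0,"grip":85}]'
python3 - <<'E'
from h import *
s=robot.get_state();print(s['position'],s['tcp_rot'],s['time_s'],robot.grasp_offset)
cv2.imwrite('pics/w3.png',robot.grab_frame('wrist'))
E
```

```text
time_s: 3.55
position: [0.4363, -0.2229, 0.2316]
tcp_rot: [1.0, 0.002, 0.0, 0.0]
ft_force: [-0.2, -0.0, 0.1]
opening: 0.0846
grasp_force: 0.0
time_s: 3.95
position: [0.4366, -0.1038, 0.2316]
tcp_rot: [1.0, 0.002, 0.0, 0.0]
ft_force: [0.2, -0.3, 0.2]
opening: 0.0851
grasp_force: 0.0
[ 0.43661508 -0.10376466  0.23158892] [9.99997846e-01 2.00405531e-03 4.50914058e-04 2.98480998e-04] 3.95 -0.0187
```

View pics/w3.png

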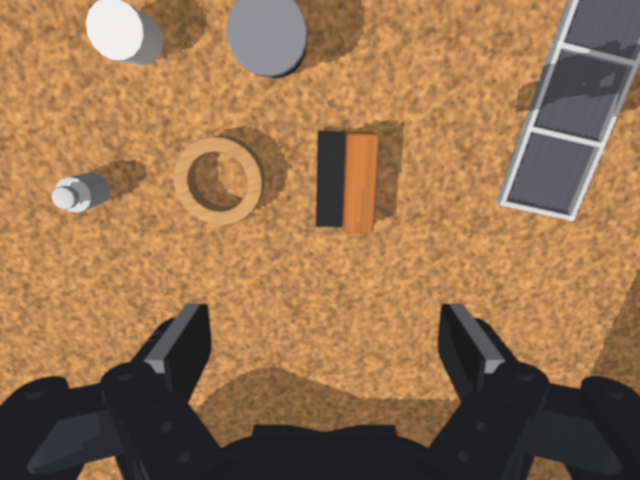

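Wrist view 3: squeegee bar top (345–378, 133–232), blade to its left; tub lid (267,33), pot lid (114,30), weight (78,193), tape (218,181).

```bash
python3 - <<'E'
from h import *
C=cam('wrist')
C2=(C[0],None)
p=robot.camera_params('wrist');T=np.eye(4);T[:3,:3]=R.from_quat([9.99994729e-01,3.24035538e-03,2.00364176e-04,-4.95578353e-05]).as_matrix();T[:3,3]=[0.44010039,-0.34445733,0.23115864]
C2=(C[0],np.linalg.inv(T@np.array(p['T_tool_cam'])))
a=[(69.5,136),(102,136),(112,235),(82,235)];b=[(347,133),(379,133),(373,233),(344,231)]
for x,y in zip(a,b): print(np.round(tri([ray('',x,C2),ray('',y,C)]),4),np.round(atz(ray('',y,C),.03),4))
X={'wide_tub':(.573,-.061),'small_pot':(.572,.058),'check_weight':(.444,.117)}
for t,x in X.items():
    n=proj(C,np.array([*x,.03]));r=best('wrist',t,n,60)
    if r is None: print(t,'none',n);continue
    bb=mbox(r['region']);print(t,round(r['confidence'],2),bb,np.round(fit(t,[(C,bb)],x,0.)[0],4))
    bs=r2=best('scene',t,proj(cam('scene'),np.array([*x,.03])))
    if bs is not None and bb[1]>1: print('  +scene',fit(t,[(C,bb),(cam('scene'),mbox(bs['region']))],x))
for t,lid,h in(('pot',(113,30),.042),('tub',(267,33),.054),('weight',(65,196),.048)):print(t,np.round(atz(ray('',lid,C),h),4))
E
```

```text
[ 0.496  -0.1256  0.0264] [ 0.4963 -0.1254  0.03  ]
[ 0.4961 -0.1533  0.0257] [ 0.4963 -0.1527  0.03  ]
[ 0.4078 -0.1508  0.0306] [ 0.4074 -0.1509  0.03  ]
[ 0.409  -0.1242  0.0317] [ 0.4093 -0.1242  0.03  ]
wide_tub 0.71 [226.5  -0.5 307.5  79.5] [ 0.5616 -0.0632]
small_pot 0.87 [ 87.5  -0.5 162.5  65.5] [0.5721 0.0538]
check_weight 0.93 [ 50.5 171.5 110.5 212.5] [0.4434 0.1157]
  +scene (array([ 0.44268183,  0.11823791, -0.00375189]), np.float64(0.3818570477850045))
pot [0.5729 0.0555 0.042 ]
tub [ 0.5688 -0.0636  0.054 ]
weight [0.4453 0.113  0.048 ]
```

```bash
python3 -m inch '[{"tx":0.13,"ty":0.29,"tz":0.4,"turn":0,"grip":85},{"tx":0.13,"ty":0.29,"tz":0.8,"turn":0,"grip":85},{"tx":0.13,"ty":0.29,"tz":1,"turn":0,"grip":85},{"tx":0.13,"ty":0.29,"tz":1,"turn":0,"grip":85},{"tx":0.13,"ty":0.29,"tz":1,"turn":0,"grip":85}]';  python3 -m inch '[{"tx":0,"ty":0,"tz":0.3,"turn":0,"grip":70},{"tx":0,"ty":0,"tz":0.6,"turn":0,"grip":60},{"tx":0,"ty":0,"tz":0.8,"turn":0,"grip":60},{"tx":0,"ty":0,"tz":0.83,"turn":0,"grip":60},{"tx":0,"ty":0,"tz":0.83,"turn":0,"grip":60}]'; python3 -c "from cell import robot;print(robot.get_state()['position'],robot.grasp_offset)"
```

```text
time_s: 4.8
position: [0.4525, -0.1395, 0.1116]
tcp_rot: [1.0, 0.001, -0.0, -0.0]
ft_force: [0.3, 0.5, 0.8]
opening: 0.085
grasp_force: 0.0
time_s: 5.3
position: [0.454, -0.1398, 0.0136]
tcp_rot: [1.0, 0.001, 0.001, 0.001]
ft_force: [0.4, -0.8, -0.0]
opening: 0.0603
grasp_force: 0.0
[ 0.45396539 -0.13978933  0.01363712] -0.0187
```

```bash
python3 -m inch '[{"tx":0,"ty":0,"tz":0,"turn":0,"grip":20},{"tx":0,"ty":0,"tz":0,"turn":0,"grip":20},{"tx":0,"ty":0,"tz":0,"turn":0,"grip":20},{"tx":0,"ty":0,"tz":0,"turn":0,"grip":20},{"tx":0,"ty":0,"tz":0,"turn":0,"grip":20}]';  python3 -m inch '[{"tx":0,"ty":0,"tz":-0.2,"turn":0,"grip":20},{"tx":0,"ty":0,"tz":-0.5,"turn":0,"grip":20},{"tx":0,"ty":0,"tz":-0.8,"turn":0,"grip":20},{"tx":0,"ty":0,"tz":-1,"turn":0,"grip":20},{"tx":0,"ty":0,"tz":-1,"turn":0,"grip":20}]'; python3 -m inch '[{"tx":-0.3,"ty":-0.4,"tz":-0.4,"turn":0,"grip":20},{"tx":-0.3,"ty":-0.8,"tz":-0.8,"turn":0,"grip":20},{"tx":-0.3,"ty":-1,"tz":-0.8,"turn":0,"grip":20},{"tx":-0.3,"ty":-1,"tz":-0.8,"turn":0,"grip":20}]'; python3 -m inch '[{"tx":0,"ty":-0.4,"tz":0,"turn":0,"grip":20},{"tx":0,"ty":-0.8,"tz":0,"turn":0,"grip":20},{"tx":0,"ty":-1,"tz":0,"turn":0,"grip":20},{"tx":0,"ty":-1,"tz":0,"turn":0,"grip":20}]'; python3 -m inch '[{"tx":0,"ty":-0.4,"tz":0,"turn":0,"grip":20},{"tx":0,"ty":-0.8,"tz":0,"turn":0,"grip":20},{"tx":0,"ty":-1,"tz":0,"turn":0,"grip":20},{"tx":0,"ty":-1,"tz":0,"turn":0,"grip":20},{"tx":0,"ty":-1,"tz":0,"turn":0,"grip":20}]';python3 - <<'E'
from h import *
s=robot.get_state();print(s['position'],s['tcp_rot'],s['time_s'])
cv2.imwrite('pics/w4.png',robot.grab_frame('wrist'))
E
```

```text
time_s: 5.8
position: [0.4545, -0.1401, 0.0143]
tcp_rot: [1.0, 0.001, 0.002, 0.001]
ft_force: [-0.3, 0.5, 7.2]
opening: 0.0268
grasp_force: 60.9
time_s: 6.3
position: [0.4553, -0.1405, 0.1369]
tcp_rot: [1.0, 0.001, 0.004, 0.002]
ft_force: [0.2, -0.3, -0.3]
opening: 0.0266
grasp_force: 59.9
time_s: 6.7
position: [0.4168, -0.0168, 0.2301]
tcp_rot: [1.0, 0.003, 0.002, -0.0]
ft_force: [0.5, 0.2, -0.3]
opening: 0.0267
grasp_force: 60.0
time_s: 7.1
position: [0.4151, 0.1027, 0.2257]
tcp_rot: [1.0, 0.003, -0.002, -0.0]
ft_force: [-0.3, -0.3, -0.6]
opening: 0.0267
grasp_force: 60.0
time_s: 7.6
position: [0.4157, 0.2199, 0.2263]
tcp_rot: [1.0, 0.001, -0.001, 0.001]
ft_force: [0.5, -0.3, -0.5]
opening: 0.0267
grasp_force: 60.0
[0.41571472 0.21985927 0.22628427] [ 9.99998693e-01  9.01552561e-04 -1.02566648e-03  8.65044005e-04] 7.6
```

View pics/w4.png

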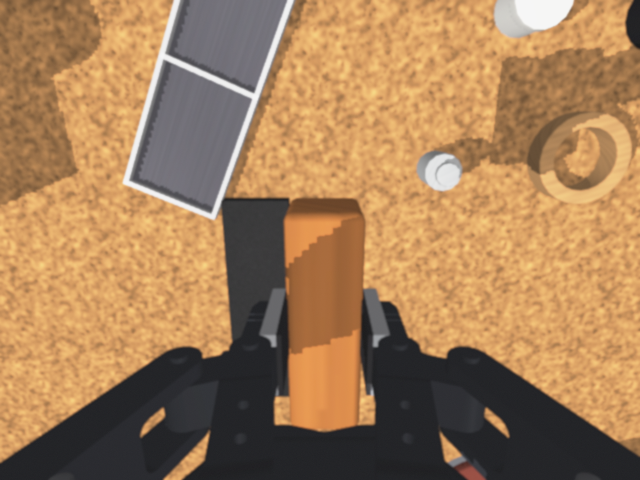

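Wrist view 4: squeegee held straight, blade left; print tray near corners (124,183) and (215,218), divider (163,57)-(255,96).

```bash
python3 - <<'E'
from h import *
C=cam('wrist')
for n,p in dict(nl=(123,184),nr=(216,219.5),dl=(162,56),dr=(256,97)).items(): print(n,np.round(atz(ray('wrist',p,C),.011),4))
hsv=cv2.cvtColor(cv2.imread('pics/w4.png'),cv2.COLOR_BGR2HSV)
m=((hsv[...,1]<50)&(hsv[...,2]>150)).astype(np.uint8);m[:,:115]=0;m[:,300:]=0;m[225:]=0
ys,xs=np.nonzero(m);P=np.array([atz(ray('wrist',(u,v),C),.011)[:2] for u,v in zip(xs,ys)])
best=None
for a in np.radians(np.arange(-32,-14,.1)):
    n=P@[-np.sin(a),np.cos(a)];h=np.histogram(n,bins=np.arange(n.min(),n.max()+.001,.001))[0];sc=(h.astype(float)**2).sum()
    if best is None or sc>best[0]: best=(sc,a,n)
_,a,n=best;l=P@[np.cos(a),np.sin(a)];lo,hi=np.percentile(n,[.7,99.3]);l0=np.percentile(l,.5)
h,e=np.histogram(l,bins=np.arange(l.min(),l.max(),.002));print('ang',np.degrees(a),'width',hi-lo,[(round(x-l0,3),int(k)) for x,k in zip(e,h) if k>np.median(h)*2])
E=np.array([np.cos(a),np.sin(a)]);N=np.array([-E[1],E[0]]);c=E*(l0+.104)+N*(lo+hi)/2
print('tray',c,'long bay',c-.044*E,'short',c+.058*E)
t=c-.044*E-.013*N+.0025*E;s=robot.get_state()['position'];print('sq TCP target',t,'delta',t-s[:2],'shares',(t-s[:2])/.12*[1,-1])
for t,x in {'check_weight':(.443,.117)}.items():
    r=best=robot.cut_out('wrist',t)[0];bb=mbox(r['region']);print(t,r['confidence'],bb,fit(t,[(C,bb)],x,0.))
E
```

```text
nl [0.429  0.4033 0.011 ]
nr [0.3952 0.3207 0.011 ]
dl [0.5369 0.3542 0.011 ]
dr [0.5044 0.2771 0.011 ]
ang -23.59999999999988 width 0.08930932500088512 [(np.float64(-0.0), 180), (np.float64(0.002), 204), (np.float64(0.004), 177), (np.float64(0.116), 266), (np.float64(0.118), 266), (np.float64(0.12), 198)]
tray [0.50771488 0.32157115] long bay [0.46739492 0.33918651] short [0.56086392 0.29835091]
sq TCP target [0.46448129 0.32627292] delta [0.04864256 0.10674634] shares [ 0.40535467 -0.88955285]
check_weight 0.88 [416.5 150.5 461.5 190.5] (array([0.44247584, 0.11661596]), np.float64(0.6574503986385594))
```

```bash
python3 -m inch '[{"tx":0.2,"ty":-0.4,"tz":0,"turn":0.07,"grip":20},{"tx":0.4,"ty":-0.8,"tz":0,"turn":0.14,"grip":20},{"tx":0.41,"ty":-0.89,"tz":0.3,"turn":0.2,"grip":20},{"tx":0.41,"ty":-0.89,"tz":0.6,"turn":0.2,"grip":20},{"tx":0.41,"ty":-0.89,"tz":1,"turn":0.2,"grip":20}]'; python3 -m inch '[{"tx":0,"ty":0,"tz":0.2,"turn":0,"grip":20},{"tx":0,"ty":0,"tz":0.4,"turn":0,"grip":20},{"tx":0,"ty":0,"tz":0.5,"turn":0,"grip":20},{"tx":0,"ty":0,"tz":0.5,"turn":0,"grip":20}]'
```

```text
time_s: 8.2
position: [0.4671, 0.3276, 0.1084]
tcp_rot: [0.98, -0.198, 0.002, -0.001]
ft_force: [0.6, 0.6, -1.7]
opening: 0.0267
grasp_force: 60.1
time_s: 8.6
position: [0.4639, 0.3259, 0.0457]
tcp_rot: [0.98, -0.199, -0.002, 0.001]
ft_force: [-0.1, -0.8, -1.0]
opening: 0.0268
grasp_force: 60.0
```

Over the bay on target; lower the last 27 mm, let go, rise.

```bash
python3 -m inch '[{"tx":0,"ty":0,"tz":0.1,"turn":0,"grip":20},{"tx":0,"ty":0,"tz":0.18,"turn":0,"grip":20},{"tx":0,"ty":0,"tz":0.22,"turn":0,"grip":20},{"tx":0,"ty":0,"tz":0.22,"turn":0,"grip":20}]'; python3 -m inch '[{"tx":0,"ty":0,"tz":0,"turn":0,"grip":45},{"tx":0,"ty":0,"tz":0,"turn":0,"grip":45},{"tx":0,"ty":0,"tz":0,"turn":0,"grip":45},{"tx":0,"ty":0,"tz":0,"turn":0,"grip":45}]';  python3 -m inch '[{"tx":0,"ty":0,"tz":-0.2,"turn":0,"grip":45},{"tx":0,"ty":0,"tz":-0.5,"turn":0,"grip":45},{"tx":0,"ty":0,"tz":-0.9,"turn":-0.07,"grip":85},{"tx":0,"ty":0,"tz":-1,"turn":-0.14,"grip":85},{"tx":0,"ty":0,"tz":-1,"turn":-0.2,"grip":85}]'; python3 -c "from cell import robot;s=robot.get_state();print(s['position'],s['tcp_rot'])"
```

```text
time_s: 9.0
position: [0.4644, 0.3275, 0.0206]
tcp_rot: [0.98, -0.198, -0.0, 0.0]
ft_force: [0.3, 0.2, -0.4]
opening: 0.0264
grasp_force: 60.0
time_s: 9.4
position: [0.4652, 0.3279, 0.0218]
tcp_rot: [0.98, -0.198, 0.0, -0.0]
ft_force: [-0.3, 0.2, 0.6]
opening: 0.0447
grasp_force: 0.0
time_s: 9.9
position: [0.4671, 0.329, 0.1461]
tcp_rot: [1.0, 0.004, 0.004, -0.002]
ft_force: [-0.4, -0.7, 0.1]
opening: 0.0841
grasp_force: 0.0
[0.46714451 0.32896837 0.1460868 ] [ 0.99998541  0.00358429  0.00358465 -0.00186569]
```

```bash
python3 -m inch '[{"tx":-0.2,"ty":0.4,"tz":-0.4,"turn":0,"grip":85},{"tx":-0.2,"ty":0.8,"tz":-0.7,"turn":0,"grip":85},{"tx":-0.2,"ty":1,"tz":-0.7,"turn":0,"grip":85},{"tx":-0.2,"ty":1,"tz":-0.7,"turn":0,"grip":85}]'; python3 -m inch '[{"tx":0,"ty":0.4,"tz":0,"turn":0,"grip":85},{"tx":0,"ty":0.77,"tz":0,"turn":0,"grip":85},{"tx":0,"ty":0.77,"tz":0,"turn":0,"grip":85},{"tx":0,"ty":0.77,"tz":0,"turn":0,"grip":85}]'; python3 - <<'E'
from h import *
s=robot.get_state();print(s['position'],s['tcp_rot'],s['time_s'])
C=cam('wrist')
for t,x in {'check_weight':(.443,.117),'small_pot':(.572,.055)}.items():
    n=proj(C,np.array([*x,.03]));r=best('wrist',t,n,60)
    if r is None: print(t,'none',n);continue
    bb=mbox(r['region']);print(t,round(r['confidence'],2),bb,fit(t,[(C,bb)],x,0.))
E
```

```text
time_s: 10.3
position: [0.4428, 0.2049, 0.2295]
tcp_rot: [1.0, -0.001, 0.004, -0.0]
ft_force: [0.0, 0.5, 0.3]
opening: 0.0851
grasp_force: 0.0
time_s: 10.7
position: [0.4412, 0.115, 0.225]
tcp_rot: [1.0, -0.0, -0.0, -0.0]
ft_force: [-0.2, -0.3, 0.1]
opening: 0.0852
grasp_force: 0.0
[0.44120949 0.11503374 0.22502425] [ 9.99999918e-01 -5.18498144e-05 -1.24905079e-04 -3.80974233e-04] 10.7
check_weight none [321.16924757 200.95338644]
small_pot none [399.84650933  38.81796683]
```

```bash
cat > look.py <<'E'
import sys
from h import *
X={'wide_tub':(.572,-.062),'small_pot':(.572,.055),'tall_bottle':(.686,.124),'check_weight':(.443,.117)}
s=robot.get_state();C=cam('wrist');robot.grab_frame('wrist');print(np.round(s['position'],4),s['tcp_rot'].round(3) if hasattr(s['tcp_rot'],'round') else s['tcp_rot'])
for t in sys.argv[1:]:
    n=proj(C,np.array([*X[t],.04]));r=best('wrist',t,n,70)
    if r is None: print(t,'none',n);continue
    bb=mbox(r['region']);x,e=fit(t,[(C,bb)],X[t],0.);d=(x-s['position'][:2])/.12
    print(t,round(r['confidence'],2),bb,x.round(4),'err',round(e,2),'tx,ty',d[0].round(3),-d[1].round(3))
E
python3 look.py check_weight small_pot
```

```text
[0.4412 0.1162 0.2251] [ 1.     0.001 -0.    -0.   ]
check_weight 0.58 [304.5 178.5 340.5 219.5] [0.4425 0.1169] err 0.5 tx,ty 0.011 -0.006
small_pot 0.63 [370.5   3.5 432.5  70.5] [0.5721 0.0557] err 0.85 tx,ty 1.091 0.504
```

Weight is right below; descend to TCP z ≈ 0.010 and grip.

```bash
python3 -m inch '[{"tx":0.01,"ty":0,"tz":0.4,"turn":0,"grip":85},{"tx":0.01,"ty":0,"tz":0.8,"turn":0,"grip":70},{"tx":0.01,"ty":0,"tz":1,"turn":0,"grip":60},{"tx":0.01,"ty":0,"tz":1,"turn":0,"grip":60}]';  python3 -m inch '[{"tx":0,"ty":0,"tz":0.4,"turn":0,"grip":60},{"tx":0,"ty":0,"tz":0.7,"turn":0,"grip":60},{"tx":0,"ty":0,"tz":0.78,"turn":0,"grip":60},{"tx":0,"ty":0,"tz":0.78,"turn":0,"grip":60}]'; python3 -m inch '[{"tx":0,"ty":0,"tz":0,"turn":0,"grip":20},{"tx":0,"ty":0,"tz":0,"turn":0,"grip":20},{"tx":0,"ty":0,"tz":0,"turn":0,"grip":20},{"tx":0,"ty":0,"tz":0,"turn":0,"grip":20},{"tx":0,"ty":0,"tz":0,"turn":0,"grip":20}]';  python3 -m inch '[{"tx":0,"ty":0,"tz":-0.2,"turn":0,"grip":20},{"tx":0,"ty":0,"tz":-0.5,"turn":0,"grip":20},{"tx":0,"ty":0,"tz":-0.8,"turn":0,"grip":20},{"tx":0,"ty":0,"tz":-1,"turn":0,"grip":20},{"tx":0,"ty":0,"tz":-1,"turn":0,"grip":20}]'
```

```text
time_s: 11.35
position: [0.4388, 0.1158, 0.1006]
tcp_rot: [1.0, 0.002, -0.005, 0.0]
ft_force: [-1.0, -0.7, -0.4]
opening: 0.0595
grasp_force: 0.0
time_s: 11.75
position: [0.4423, 0.1157, 0.0118]
tcp_rot: [1.0, 0.001, -0.001, 0.0]
ft_force: [-0.2, 0.7, 0.3]
opening: 0.0604
grasp_force: 0.0
time_s: 12.25
position: [0.4452, 0.1158, 0.0149]
tcp_rot: [1.0, 0.001, 0.003, -0.001]
ft_force: [0.2, 2.1, 6.6]
opening: 0.0296
grasp_force: 59.2
time_s: 12.75
position: [0.4456, 0.1155, 0.137]
tcp_rot: [1.0, 0.001, 0.005, -0.0]
ft_force: [0.2, -0.0, -1.8]
opening: 0.0298
grasp_force: 59.7
```

```bash
python3 -m inch '[{"tx":0,"ty":0.4,"tz":0,"turn":0,"grip":20},{"tx":0,"ty":0.8,"tz":0,"turn":0,"grip":20},{"tx":0,"ty":1,"tz":0,"turn":0,"grip":20}]'; python3 -m inch '[{"tx":0,"ty":0.4,"tz":0,"turn":0,"grip":20},{"tx":0,"ty":0.8,"tz":0,"turn":0,"grip":20},{"tx":0,"ty":1,"tz":0,"turn":0,"grip":20}]'; python3 -m inch '[{"tx":0,"ty":0.4,"tz":0,"turn":0,"grip":20},{"tx":0,"ty":0.8,"tz":0,"turn":0,"grip":20},{"tx":0,"ty":1,"tz":0,"turn":0,"grip":20}]'; python3 -m inch '[{"tx":0.1,"ty":0.3,"tz":0,"turn":0,"grip":20},{"tx":0.1,"ty":0.59,"tz":0.1,"turn":0,"grip":20},{"tx":0.1,"ty":0.59,"tz":0.5,"turn":0,"grip":20},{"tx":0.1,"ty":0.59,"tz":0.7,"turn":0,"grip":20},{"tx":0.1,"ty":0.59,"tz":0.7,"turn":0,"grip":20}]'
```

```text
time_s: 13.05
position: [0.4415, -0.0069, 0.1302]
tcp_rot: [1.0, 0.0, -0.001, 0.0]
ft_force: [0.5, 0.4, -1.9]
opening: 0.03
grasp_force: 60.3
time_s: 13.35
position: [0.4417, -0.1274, 0.1302]
tcp_rot: [1.0, -0.0, -0.001, 0.0]
ft_force: [0.4, 0.2, -2.5]
opening: 0.0298
grasp_force: 60.5
time_s: 13.65
position: [0.4419, -0.2475, 0.1301]
tcp_rot: [1.0, -0.0, -0.001, -0.0]
ft_force: [0.5, 0.4, -1.9]
opening: 0.0298
grasp_force: 60.6
time_s: 14.15
position: [0.451, -0.3122, 0.0409]
tcp_rot: [1.0, 0.001, -0.005, -0.004]
ft_force: [-0.6, 0.1, -2.1]
opening: 0.0299
grasp_force: 60.6
```

```bash
python3 -m inch '[{"tx":0.03,"ty":0.02,"tz":0,"turn":0,"grip":20},{"tx":0.03,"ty":0.02,"tz":0.1,"turn":0,"grip":20},{"tx":0.03,"ty":0.02,"tz":0.16,"turn":0,"grip":20},{"tx":0.03,"ty":0.02,"tz":0.16,"turn":0,"grip":20}]'
```

```text
time_s: 14.55
position: [0.4585, -0.3174, 0.0279]
tcp_rot: [1.0, 0.001, -0.0, -0.0]
ft_force: [0.4, 0.3, -3.1]
opening: 0.0299
grasp_force: 60.6
```

```bash
python3 -m inch '[{"tx":0,"ty":0,"tz":0.04,"turn":0,"grip":20},{"tx":0,"ty":0,"tz":0.065,"turn":0,"grip":20},{"tx":0,"ty":0,"tz":0.065,"turn":0,"grip":20},{"tx":0,"ty":0,"tz":0.065,"turn":0,"grip":20}]'; python3 -m inch '[{"tx":0,"ty":0,"tz":0,"turn":0,"grip":44},{"tx":0,"ty":0,"tz":0,"turn":0,"grip":44},{"tx":0,"ty":0,"tz":0,"turn":0,"grip":44},{"tx":0,"ty":0,"tz":0,"turn":0,"grip":44}]'; python3 -m inch '[{"tx":0,"ty":0,"tz":-0.2,"turn":0,"grip":44},{"tx":0,"ty":0,"tz":-0.5,"turn":0,"grip":60},{"tx":0,"ty":0,"tz":-0.9,"turn":0,"grip":85},{"tx":0,"ty":0,"tz":-1,"turn":0,"grip":85}]'; python3 -m inch '[{"tx":0.3,"ty":-0.4,"tz":-0.4,"turn":0,"grip":85},{"tx":0.3,"ty":-0.8,"tz":-0.6,"turn":0,"grip":85},{"tx":0.3,"ty":-1,"tz":-0.6,"turn":0,"grip":85},{"tx":0.3,"ty":-1,"tz":-0.6,"turn":0,"grip":85}]'; python3 -m inch '[{"tx":0.4,"ty":-0.4,"tz":0,"turn":0,"grip":85},{"tx":0.5,"ty":-0.8,"tz":0,"turn":0,"grip":85},{"tx":0.5,"ty":-1,"tz":0,"turn":0,"grip":85},{"tx":0.5,"ty":-1,"tz":0,"turn":0,"grip":85}]'; python3 look.py wide_tub small_pot tall_bottle
```

```text
time_s: 14.95
position: [0.4588, -0.3179, 0.0207]
tcp_rot: [1.0, 0.001, 0.0, 0.0]
ft_force: [-0.1, 0.5, -1.9]
opening: 0.0297
grasp_force: 60.6
time_s: 15.35
position: [0.4591, -0.3182, 0.0212]
tcp_rot: [1.0, 0.001, 0.0, 0.0]
ft_force: [0.3, 0.2, -0.1]
opening: 0.0439
grasp_force: 0.0
time_s: 15.75
position: [0.4615, -0.3203, 0.1475]
tcp_rot: [1.0, 0.001, 0.004, 0.004]
ft_force: [1.0, -1.4, 1.0]
opening: 0.0838
grasp_force: 0.0
time_s: 16.15
position: [0.4964, -0.1943, 0.2158]
tcp_rot: [1.0, 0.004, 0.002, 0.0]
ft_force: [-0.3, -0.3, -0.7]
opening: 0.0847
grasp_force: 0.0
time_s: 16.55
position: [0.5546, -0.0743, 0.2117]
tcp_rot: [1.0, 0.003, -0.001, -0.001]
ft_force: [0.1, -1.4, -0.0]
opening: 0.0848
grasp_force: 0.0
[ 0.5546 -0.0743  0.2117] [ 1.     0.003 -0.001 -0.001]
wide_tub 0.56 [269.5 153.5 345.5 231.5] [ 0.5689 -0.0618] err 0.45 tx,ty 0.119 -0.104
small_pot 0.61 [134.5 154.5 202.5 211.5] [0.5736 0.056 ] err 0.63 tx,ty 0.158 -1.086
tall_bottle 0.67 [ -0.5  -0.5 105.5  65.5] [0.6779 0.1005] err 10.76 tx,ty 1.027 -1.456
```

```bash
python3 -m inch '[{"tx":0.12,"ty":-0.1,"tz":0.3,"turn":0,"grip":85},{"tx":0.12,"ty":-0.1,"tz":0.7,"turn":0,"grip":85},{"tx":0.12,"ty":-0.1,"tz":0.9,"turn":0,"grip":85},{"tx":0.12,"ty":-0.1,"tz":0.9,"turn":0,"grip":85}]'; python3 look.py
```

```text
time_s: 17.15
position: [0.5649, -0.0663, 0.0994]
tcp_rot: [1.0, -0.0, -0.005, -0.001]
ft_force: [0.0, -0.0, -0.2]
opening: 0.0848
grasp_force: 0.0
[ 0.5649 -0.0663  0.0994] [ 1.    -0.    -0.005 -0.001]
```

```bash
python3 -m inch '[{"tx":0.01,"ty":-0.03,"tz":0.2,"turn":0,"grip":85},{"tx":0.01,"ty":-0.03,"tz":0.45,"turn":0,"grip":85},{"tx":0.01,"ty":-0.03,"tz":0.57,"turn":0,"grip":85},{"tx":0.01,"ty":-0.03,"tz":0.6,"turn":0,"grip":85},{"tx":0.01,"ty":-0.03,"tz":0.6,"turn":0,"grip":85}]'; python3 -m inch '[{"tx":0,"ty":0,"tz":0,"turn":0,"grip":50},{"tx":0,"ty":0,"tz":0,"turn":0,"grip":50},{"tx":0,"ty":0,"tz":0,"turn":0,"grip":50},{"tx":0,"ty":0,"tz":0,"turn":0,"grip":50}]'
```

```text
time_s: 17.7
position: [0.5707, -0.0627, 0.0338]
tcp_rot: [1.0, 0.001, 0.001, 0.0]
ft_force: [0.8, -0.0, 0.5]
opening: 0.085
grasp_force: 0.0
time_s: 18.1
position: [0.5719, -0.0625, 0.0352]
tcp_rot: [1.0, 0.001, 0.002, 0.0]
ft_force: [-0.0, -1.5, 6.8]
opening: 0.0576
grasp_force: 64.6
```

Grip is a bit high on the lid; reopen, go 9 mm lower, regrip and lift.

```bash
python3 -m inch '[{"tx":0,"ty":0,"tz":0,"turn":0,"grip":80},{"tx":0,"ty":0,"tz":0,"turn":0,"grip":80},{"tx":0,"ty":0,"tz":0.05,"turn":0,"grip":80},{"tx":0,"ty":0,"tz":0.075,"turn":0,"grip":80},{"tx":0,"ty":0,"tz":0.075,"turn":0,"grip":80}]'; python3 -m inch '[{"tx":0,"ty":0,"tz":0,"turn":0,"grip":50},{"tx":0,"ty":0,"tz":0,"turn":0,"grip":50},{"tx":0,"ty":0,"tz":0,"turn":0,"grip":50},{"tx":0,"ty":0,"tz":0,"turn":0,"grip":50}]';python3 -m inch '[{"tx":0,"ty":0,"tz":-0.2,"turn":0,"grip":50},{"tx":0,"ty":0,"tz":-0.4,"turn":0,"grip":50},{"tx":0,"ty":0,"tz":-0.7,"turn":0,"grip":50},{"tx":0,"ty":0,"tz":-1,"turn":0,"grip":50},{"tx":0,"ty":0,"tz":-1,"turn":0,"grip":50}]'; python3 - <<'E'
from h import *
cv2.imwrite('pics/w5.png',robot.grab_frame('wrist'))
E
```

```text
time_s: 18.6
position: [0.5689, -0.0618, 0.0224]
tcp_rot: [1.0, 0.001, -0.001, -0.0]
ft_force: [-0.2, -0.5, 0.0]
opening: 0.0798
grasp_force: 0.0
time_s: 19.0
position: [0.5703, -0.0621, 0.024]
tcp_rot: [1.0, 0.001, 0.0, 0.0]
ft_force: [0.5, 1.4, 0.9]
opening: 0.0585
grasp_force: 64.3
time_s: 19.5
position: [0.5735, -0.0629, 0.1501]
tcp_rot: [1.0, 0.001, 0.005, 0.001]
ft_force: [1.0, -0.5, -0.7]
opening: 0.058
grasp_force: 64.6
```

View pics/w5.png

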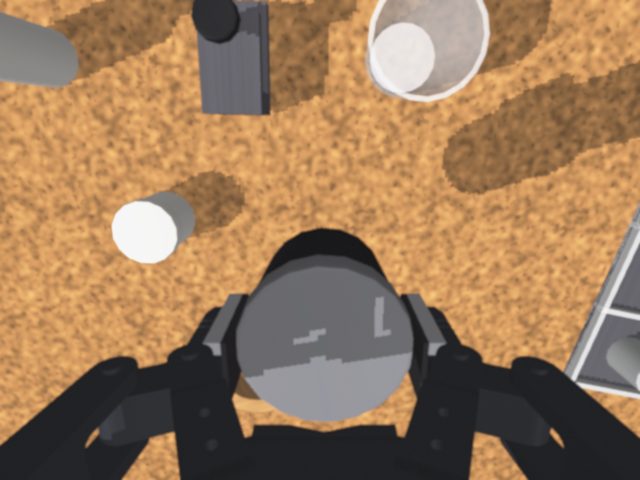

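Tub held in the fingers (lid centred at (325,340)), weight standing in its bay at the right edge. Move to the short bay.

```bash
python3 -m inch '[{"tx":-0.1,"ty":-0.3,"tz":-0.1,"turn":0,"grip":50},{"tx":-0.1,"ty":-0.7,"tz":-0.1,"turn":0,"grip":50},{"tx":-0.1,"ty":-1,"tz":-0.1,"turn":0,"grip":50}]'; python3 -m inch '[{"tx":0,"ty":-0.4,"tz":0,"turn":0,"grip":50},{"tx":0,"ty":-0.8,"tz":0,"turn":0,"grip":50},{"tx":0,"ty":-1,"tz":0,"turn":0,"grip":50}]'; python3 -m inch '[{"tx":0,"ty":-0.4,"tz":0,"turn":0,"grip":50},{"tx":0,"ty":-0.8,"tz":0,"turn":0,"grip":50},{"tx":0,"ty":-1,"tz":0,"turn":0,"grip":50},{"tx":0,"ty":-1,"tz":0.2,"turn":0,"grip":50},{"tx":0,"ty":-1,"tz":0.2,"turn":0,"grip":50}]'; python3 -m inch '[{"tx":0,"ty":0,"tz":0.2,"turn":0,"grip":50},{"tx":0,"ty":0,"tz":0.4,"turn":0,"grip":50},{"tx":0,"ty":0,"tz":0.5,"turn":0,"grip":50},{"tx":0,"ty":0,"tz":0.5,"turn":0,"grip":50}]'
```

```text
time_s: 19.85
position: [0.5562, 0.0596, 0.1537]
tcp_rot: [1.0, 0.001, -0.002, -0.0]
ft_force: [-0.0, 0.2, -0.8]
opening: 0.0584
grasp_force: 64.8
time_s: 20.15
position: [0.5555, 0.1809, 0.153]
tcp_rot: [1.0, 0.002, -0.002, -0.0]
ft_force: [0.9, -0.4, -1.7]
opening: 0.0579
grasp_force: 64.9
time_s: 20.65
position: [0.5535, 0.2974, 0.1255]
tcp_rot: [1.0, 0.002, -0.005, 0.002]
ft_force: [-0.4, -1.3, -3.3]
opening: 0.0582
grasp_force: 65.0
time_s: 21.05
position: [0.5551, 0.2965, 0.0684]
tcp_rot: [1.0, 0.001, -0.003, 0.001]
ft_force: [-0.0, 0.5, -0.3]
opening: 0.0581
grasp_force: 65.0
```

```bash
python3 -m inch '[{"tx":0.03,"ty":-0.01,"tz":0.1,"turn":0,"grip":50},{"tx":0.03,"ty":-0.01,"tz":0.2,"turn":0,"grip":50},{"tx":0.03,"ty":-0.01,"tz":0.26,"turn":0,"grip":50},{"tx":0.03,"ty":-0.01,"tz":0.26,"turn":0,"grip":50},{"tx":0.03,"ty":-0.01,"tz":0.26,"turn":0,"grip":50}]'
```

```text
time_s: 21.55
position: [0.5609, 0.2991, 0.0405]
tcp_rot: [1.0, 0.001, -0.0, 0.0]
ft_force: [-0.7, 0.1, -0.8]
opening: 0.0584
grasp_force: 65.0
```

```bash
python3 -m inch '[{"tx":0,"ty":0,"tz":0.04,"turn":0,"grip":50},{"tx":0,"ty":0,"tz":0.07,"turn":0,"grip":50},{"tx":0,"ty":0,"tz":0.085,"turn":0,"grip":50},{"tx":0,"ty":0,"tz":0.085,"turn":0,"grip":50},{"tx":0,"ty":0,"tz":0.085,"turn":0,"grip":50}]'; python3 -m inch '[{"tx":0,"ty":0,"tz":0,"turn":0,"grip":72},{"tx":0,"ty":0,"tz":0,"turn":0,"grip":80},{"tx":0,"ty":0,"tz":0,"turn":0,"grip":80},{"tx":0,"ty":0,"tz":0,"turn":0,"grip":80}]'; python3 -m inch '[{"tx":0,"ty":0,"tz":-0.2,"turn":0,"grip":80},{"tx":0,"ty":0,"tz":-0.5,"turn":0,"grip":80},{"tx":0,"ty":0,"tz":-0.9,"turn":0,"grip":85},{"tx":0,"ty":0,"tz":-1,"turn":0,"grip":85}]';python3 -m inch '[{"tx":0.3,"ty":0.4,"tz":-0.3,"turn":0,"grip":85},{"tx":0.6,"ty":0.8,"tz":-0.5,"turn":0,"grip":85},{"tx":0.8,"ty":1,"tz":-0.5,"turn":0,"grip":85},{"tx":0.8,"ty":1,"tz":-0.5,"turn":0,"grip":85}]'; python3 look.py tall_bottle small_pot; python3 - <<'E'
from h import *
cv2.imwrite('pics/w6.png',robot.grab_frame('wrist'))
E
```

```text
time_s: 22.05
position: [0.5609, 0.2991, 0.0303]
tcp_rot: [1.0, 0.001, 0.0, 0.0]
ft_force: [0.6, -0.2, -1.2]
opening: 0.0577
grasp_force: 65.0
time_s: 22.45
position: [0.5611, 0.2992, 0.0306]
tcp_rot: [1.0, 0.001, 0.0, -0.0]
ft_force: [-1.0, -0.0, -0.4]
opening: 0.0797
grasp_force: 0.0
time_s: 22.85
position: [0.5642, 0.3004, 0.1576]
tcp_rot: [1.0, 0.001, 0.005, -0.002]
ft_force: [0.1, 0.3, 0.7]
opening: 0.0848
grasp_force: 0.0
time_s: 23.25
position: [0.6602, 0.1759, 0.2125]
tcp_rot: [1.0, -0.001, 0.002, 0.0]
ft_force: [0.2, 0.6, -0.8]
opening: 0.0852
grasp_force: 0.0
[0.6602 0.1759 0.2125] [ 1.    -0.001  0.002  0.   ]
tall_bottle none [387.28063557 178.25365689]
small_pot 0.77 [423.5 267.5 482.5 319.5] [0.5765 0.0571] err 2.73 tx,ty -0.697 0.99
```

View pics/w6.png

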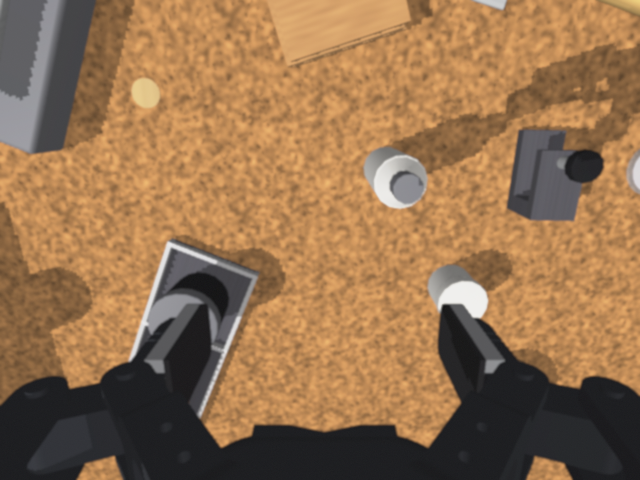

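The tub stands in the short bay. The bottle's silhouette is columns 364–427, rows 146–209, cap (407,188); the network missed it, so fit from that box.

```bash
python3 - <<'E'
from h import *
C=cam('wrist');s=robot.get_state()['position'];b=np.array([364,146,428,209.])
x,e=fit('tall_bottle',[(C,b)],(.686,.124),0.);print(x,e,atz(ray('',(407,188),C),.105),s,(x-s[:2])/.12*[1,-1])
T=robot.cut_out('top','tall_bottle');bt=np.array([237.5,183.5,259.5,209.5]);print(fit('tall_bottle',[(C,b),(cam('top'),bt)],(.686,.124)))
E
```

```text
[0.68487961 0.12467682] 0.2676269118592174 [0.68596517 0.12612772 0.105     ] [0.65644056 0.17957944 0.20927967] [0.23699207 0.45752181]
(array([ 0.68479266,  0.12426017, -0.00123258]), np.float64(0.4040898334078733))
```

```bash
python3 -m inch '[{"tx":0.24,"ty":0.46,"tz":0,"turn":0,"grip":85},{"tx":0.24,"ty":0.46,"tz":0,"turn":0,"grip":85},{"tx":0.24,"ty":0.46,"tz":0.3,"turn":0,"grip":85},{"tx":0.24,"ty":0.46,"tz":0.5,"turn":0,"grip":85},{"tx":0.24,"ty":0.46,"tz":0.5,"turn":0,"grip":85}]'; python3 look.py
```

```text
time_s: 24.0
position: [0.682, 0.1252, 0.1442]
tcp_rot: [1.0, 0.002, -0.005, 0.0]
ft_force: [-0.0, -0.3, 0.2]
opening: 0.0852
grasp_force: 0.0
[0.682  0.1252 0.1442] [ 1.     0.002 -0.005  0.   ]
```

```bash
python3 -m inch '[{"tx":0,"ty":0,"tz":0.3,"turn":0,"grip":85},{"tx":0,"ty":0,"tz":0.6,"turn":0,"grip":70},{"tx":0,"ty":0,"tz":0.8,"turn":0,"grip":65},{"tx":0,"ty":0,"tz":0.84,"turn":0,"grip":65},{"tx":0,"ty":0,"tz":0.84,"turn":0,"grip":65}]'
```

```text
time_s: 24.55
position: [0.6862, 0.1248, 0.0503]
tcp_rot: [1.0, 0.001, 0.0, -0.0]
ft_force: [0.7, 0.1, 1.0]
opening: 0.0649
grasp_force: 0.0
```

```bash
python3 -m inch '[{"tx":0,"ty":0,"tz":0.04,"turn":0,"grip":65},{"tx":0,"ty":0,"tz":0.04,"turn":0,"grip":30},{"tx":0,"ty":0,"tz":0.04,"turn":0,"grip":30},{"tx":0,"ty":0,"tz":0.04,"turn":0,"grip":30},{"tx":0,"ty":0,"tz":0.04,"turn":0,"grip":30}]'; python3 -m inch '[{"tx":0,"ty":0,"tz":-0.2,"turn":0,"grip":30},{"tx":0,"ty":0,"tz":-0.5,"turn":0,"grip":30},{"tx":0,"ty":0,"tz":-0.8,"turn":0,"grip":30},{"tx":0,"ty":0,"tz":-1,"turn":0,"grip":30},{"tx":0,"ty":0,"tz":-1,"turn":0,"grip":30}]'
```

```text
time_s: 25.05
position: [0.6872, 0.1244, 0.0466]
tcp_rot: [1.0, 0.001, 0.001, -0.0]
ft_force: [-0.3, 1.1, 5.5]
opening: 0.0367
grasp_force: 60.3
time_s: 25.55
position: [0.6885, 0.1242, 0.1697]
tcp_rot: [1.0, 0.001, 0.004, -0.0]
ft_force: [-0.0, -0.6, -0.0]
opening: 0.0368
grasp_force: 60.1
```

```bash
python3 -m inch '[{"tx":-0.2,"ty":0.3,"tz":-0.2,"turn":0,"grip":30},{"tx":-0.4,"ty":0.6,"tz":-0.2,"turn":0,"grip":30},{"tx":-0.6,"ty":0.9,"tz":-0.2,"turn":0,"grip":30},{"tx":-0.76,"ty":1,"tz":-0.2,"turn":0,"grip":30}]'; python3 -m inch '[{"tx":0,"ty":0.3,"tz":0,"turn":0,"grip":30},{"tx":0,"ty":0.7,"tz":0,"turn":0,"grip":30},{"tx":0,"ty":1,"tz":0,"turn":0,"grip":30}]'; python3 -m inch '[{"tx":0,"ty":0.3,"tz":0,"turn":0,"grip":30},{"tx":0,"ty":0.7,"tz":0,"turn":0,"grip":30},{"tx":0,"ty":1,"tz":0,"turn":0,"grip":30}]'; python3 -m inch '[{"tx":0,"ty":0.3,"tz":0,"turn":0,"grip":30},{"tx":0,"ty":0.6,"tz":0,"turn":0,"grip":30},{"tx":0,"ty":0.9,"tz":0,"turn":0,"grip":30},{"tx":0,"ty":0.91,"tz":0.2,"turn":0,"grip":30},{"tx":0,"ty":0.91,"tz":0.2,"turn":0,"grip":30}]';  python3 -m inch '[{"tx":0,"ty":0,"tz":0.2,"turn":0,"grip":30},{"tx":0,"ty":0,"tz":0.4,"turn":0,"grip":30},{"tx":0,"ty":0,"tz":0.5,"turn":0,"grip":30},{"tx":0,"ty":0,"tz":0.5,"turn":0,"grip":30}]'
```

```text
time_s: 25.95
position: [0.5925, 0.0013, 0.1857]
tcp_rot: [1.0, -0.0, -0.002, 0.0]
ft_force: [-0.2, 0.0, -0.1]
opening: 0.0368
grasp_force: 60.5
time_s: 26.25
position: [0.5936, -0.1178, 0.1858]
tcp_rot: [1.0, 0.001, -0.002, -0.0]
ft_force: [0.7, -0.0, -1.0]
opening: 0.0365
grasp_force: 60.6
time_s: 26.55
position: [0.5939, -0.238, 0.1855]
tcp_rot: [1.0, 0.0, -0.002, -0.001]
ft_force: [0.1, 0.4, -1.1]
opening: 0.0367
grasp_force: 60.6
time_s: 27.05
position: [0.5924, -0.3445, 0.1576]
tcp_rot: [1.0, -0.0, -0.004, -0.003]
ft_force: [-0.9, 1.1, -2.8]
opening: 0.0365
grasp_force: 60.6
time_s: 27.45
position: [0.5939, -0.3432, 0.1009]
tcp_rot: [1.0, 0.001, -0.003, -0.002]
ft_force: [1.0, 0.8, -1.3]
opening: 0.0369
grasp_force: 60.6
```

```bash
python3 -m inch '[{"tx":0,"ty":0,"tz":0.12,"turn":0,"grip":30},{"tx":0,"ty":0,"tz":0.25,"turn":0,"grip":30},{"tx":0,"ty":0,"tz":0.32,"turn":0,"grip":30},{"tx":0,"ty":0,"tz":0.34,"turn":0,"grip":30},{"tx":0,"ty":0,"tz":0.34,"turn":0,"grip":30}]'
```

```text
time_s: 27.95
position: [0.5954, -0.345, 0.0632]
tcp_rot: [1.0, 0.001, -0.0, -0.0]
ft_force: [0.1, 0.5, -1.0]
opening: 0.0362
grasp_force: 60.6
```

```bash
python3 -m inch '[{"tx":0,"ty":0,"tz":0.04,"turn":0,"grip":30},{"tx":0,"ty":0,"tz":0.07,"turn":0,"grip":30},{"tx":0,"ty":0,"tz":0.09,"turn":0,"grip":30},{"tx":0,"ty":0,"tz":0.09,"turn":0,"grip":30},{"tx":0,"ty":0,"tz":0.09,"turn":0,"grip":30}]'; python3 -m inch '[{"tx":0,"ty":0,"tz":0,"turn":0,"grip":50},{"tx":0,"ty":0,"tz":0,"turn":0,"grip":60},{"tx":0,"ty":0,"tz":0,"turn":0,"grip":60},{"tx":0,"ty":0,"tz":0,"turn":0,"grip":60}]';python3 -m inch '[{"tx":0,"ty":0,"tz":-0.2,"turn":0,"grip":60},{"tx":0,"ty":0,"tz":-0.5,"turn":0,"grip":60},{"tx":0,"ty":0,"tz":-0.9,"turn":0,"grip":85},{"tx":0,"ty":0,"tz":-1,"turn":0,"grip":85}]';python3 -m inch '[{"tx":-0.1,"ty":-0.4,"tz":-0.3,"turn":0,"grip":85},{"tx":-0.2,"ty":-0.8,"tz":-0.4,"turn":0,"grip":85},{"tx":-0.3,"ty":-1,"tz":-0.4,"turn":0,"grip":85}]';python3 -m inch '[{"tx":0,"ty":-0.4,"tz":0,"turn":0,"grip":85},{"tx":0,"ty":-0.8,"tz":0,"turn":0,"grip":85},{"tx":0,"ty":-1,"tz":0,"turn":0,"grip":85}]';python3 -m inch '[{"tx":0,"ty":-0.4,"tz":0,"turn":0,"grip":85},{"tx":0,"ty":-0.8,"tz":0,"turn":0,"grip":85},{"tx":0,"ty":-1,"tz":0,"turn":0,"grip":85},{"tx":0,"ty":-1,"tz":0,"turn":0,"grip":85}]'; python3 look.py small_pot
```

```text
time_s: 28.45
position: [0.5957, -0.3453, 0.0531]
tcp_rot: [1.0, 0.001, 0.0, 0.0]
ft_force: [0.4, -0.1, -2.2]
opening: 0.0366
grasp_force: 60.6
time_s: 28.85
position: [0.5959, -0.3454, 0.0535]
tcp_rot: [1.0, 0.001, 0.0, 0.0]
ft_force: [0.7, -0.9, 0.8]
opening: 0.0603
grasp_force: 0.0
time_s: 29.25
position: [0.5984, -0.3472, 0.1808]
tcp_rot: [1.0, 0.001, 0.005, 0.003]
ft_force: [1.0, -0.6, 1.0]
opening: 0.0846
grasp_force: 0.0
time_s: 29.55
position: [0.5603, -0.2241, 0.2241]
tcp_rot: [1.0, 0.001, 0.002, 0.001]
ft_force: [0.8, 1.5, 0.2]
opening: 0.0851
grasp_force: 0.0
time_s: 29.85
position: [0.5588, -0.1022, 0.2211]
tcp_rot: [1.0, 0.002, 0.0, -0.0]
ft_force: [-0.2, 0.2, 0.9]
opening: 0.0851
grasp_force: 0.0
time_s: 30.25
position: [0.5587, 0.0175, 0.221]
tcp_rot: [1.0, 0.003, 0.0, -0.0]
ft_force: [0.1, -0.2, 0.6]
opening: 0.0849
grasp_force: 0.0
[0.5587 0.0175 0.221 ] [ 1.     0.003  0.    -0.   ]
small_pot 0.88 [251.5 159.5 304.5 214.5] [0.5733 0.0557] err 0.74 tx,ty 0.122 -0.318
```

```bash
python3 -m inch '[{"tx":0.12,"ty":-0.32,"tz":0.3,"turn":0,"grip":85},{"tx":0.12,"ty":-0.32,"tz":0.7,"turn":0,"grip":85},{"tx":0.12,"ty":-0.32,"tz":1,"turn":0,"grip":85},{"tx":0.12,"ty":-0.32,"tz":1,"turn":0,"grip":85},{"tx":0.12,"ty":-0.32,"tz":1,"turn":0,"grip":80}]'; python3 -m inch '[{"tx":0,"ty":0,"tz":0.3,"turn":0,"grip":75},{"tx":0,"ty":0,"tz":0.55,"turn":0,"grip":70},{"tx":0,"ty":0,"tz":0.68,"turn":0,"grip":70},{"tx":0,"ty":0,"tz":0.68,"turn":0,"grip":70},{"tx":0,"ty":0,"tz":0.68,"turn":0,"grip":70}]'
```

```text
time_s: 30.85
position: [0.5734, 0.0519, 0.1012]
tcp_rot: [1.0, 0.0, -0.0, 0.0]
ft_force: [0.6, -0.0, 0.6]
opening: 0.0802
grasp_force: 0.0
time_s: 31.35
position: [0.5751, 0.0527, 0.0217]
tcp_rot: [1.0, 0.001, 0.002, 0.0]
ft_force: [0.7, -0.2, 0.7]
opening: 0.0701
grasp_force: 0.0
```

```bash
python3 -m inch '[{"tx":-0.01,"ty":-0.025,"tz":0.045,"turn":0,"grip":70},{"tx":-0.01,"ty":-0.025,"tz":0.045,"turn":0,"grip":30},{"tx":-0.01,"ty":-0.025,"tz":0.045,"turn":0,"grip":30},{"tx":-0.01,"ty":-0.025,"tz":0.045,"turn":0,"grip":30},{"tx":-0.01,"ty":-0.025,"tz":0.045,"turn":0,"grip":30}]'; python3 -m inch '[{"tx":0,"ty":0,"tz":-0.2,"turn":0,"grip":30},{"tx":0,"ty":0,"tz":-0.5,"turn":0,"grip":30},{"tx":0,"ty":0,"tz":-0.8,"turn":0,"grip":30},{"tx":0,"ty":0,"tz":-1,"turn":0,"grip":30},{"tx":0,"ty":0,"tz":-1,"turn":0,"grip":30}]'
```

```text
time_s: 31.85
position: [0.5731, 0.0562, 0.0153]
tcp_rot: [1.0, 0.001, 0.001, -0.0]
ft_force: [-0.9, 1.3, 4.1]
opening: 0.0423
grasp_force: 60.7
time_s: 32.35
position: [0.5748, 0.056, 0.1387]
tcp_rot: [1.0, 0.001, 0.004, 0.0]
ft_force: [0.9, -0.1, -0.9]
opening: 0.0421
grasp_force: 60.8
```

```bash
python3 -m inch '[{"tx":-0.1,"ty":0.3,"tz":-0.3,"turn":0,"grip":30},{"tx":-0.2,"ty":0.6,"tz":-0.4,"turn":0,"grip":30},{"tx":-0.4,"ty":0.9,"tz":-0.4,"turn":0,"grip":30},{"tx":-0.4,"ty":1,"tz":-0.4,"turn":0,"grip":30}]'; python3 -m inch '[{"tx":0,"ty":0.3,"tz":0,"turn":0,"grip":30},{"tx":0,"ty":0.7,"tz":0,"turn":0,"grip":30},{"tx":0,"ty":1,"tz":0,"turn":0,"grip":30}]'; python3 -m inch '[{"tx":0,"ty":0.3,"tz":0,"turn":0,"grip":30},{"tx":0,"ty":0.7,"tz":0,"turn":0,"grip":30},{"tx":0,"ty":1,"tz":0,"turn":0,"grip":30}]'; python3 -m inch '[{"tx":0,"ty":0.2,"tz":0,"turn":0.05,"grip":30},{"tx":0,"ty":0.2,"tz":0,"turn":0.108,"grip":30},{"tx":0,"ty":0.2,"tz":0,"turn":0.108,"grip":30},{"tx":0,"ty":0.2,"tz":0,"turn":0.108,"grip":30}]'; python3 - <<'E'
from h import *
s=robot.get_state();M=R.from_quat(s['tcp_rot']).as_matrix();print(s['position'],(M.T@(np.array([.526,-.330,.0195])-s['position']))/.12, np.degrees(np.arctan2(M[1,0],M[0,0])))
cv2.imwrite('pics/w7.png',robot.grab_frame('wrist'))
E
```

```text
time_s: 32.75
position: [0.5219, -0.0661, 0.1804]
tcp_rot: [1.0, -0.001, -0.001, 0.0]
ft_force: [-0.4, -0.1, -2.3]
opening: 0.0419
grasp_force: 61.0
time_s: 33.05
position: [0.5239, -0.1854, 0.18]
tcp_rot: [1.0, 0.001, -0.001, -0.001]
ft_force: [1.4, 0.0, -0.4]
opening: 0.0423
grasp_force: 61.0
time_s: 33.35
position: [0.5242, -0.3056, 0.1797]
tcp_rot: [1.0, 0.001, -0.001, -0.001]
ft_force: [0.4, 0.6, -0.2]
opening: 0.0424
grasp_force: 61.0
time_s: 33.75
position: [0.5245, -0.3272, 0.1803]
tcp_rot: [0.994, -0.106, -0.001, -0.001]
ft_force: [0.4, -0.9, -0.8]
opening: 0.0423
grasp_force: 61.1
[ 0.52453267 -0.32720468  0.18032218] [0.01984674 0.02211673 1.34011362] -12.116314916765665
```

View pics/w7.png

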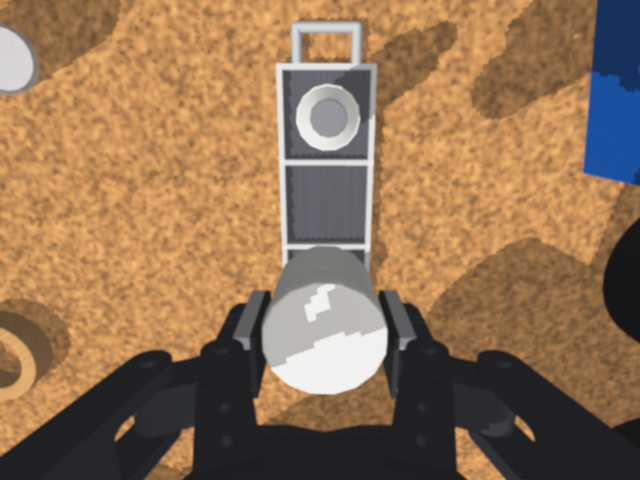

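The pot is held and lined up with the tray; the bottle stands centred next to the handle (328,118). Lower into the middle bay.

```bash
python3 -m inch '[{"tx":0.01,"ty":0.02,"tz":0.3,"turn":0,"grip":30},{"tx":0.01,"ty":0.02,"tz":0.6,"turn":0,"grip":30},{"tx":0.01,"ty":0.02,"tz":0.9,"turn":0,"grip":30},{"tx":0.01,"ty":0.02,"tz":1,"turn":0,"grip":30},{"tx":0.01,"ty":0.02,"tz":1,"turn":0,"grip":30}]'; python3 -m inch '[{"tx":0,"ty":0,"tz":0.1,"turn":0,"grip":30},{"tx":0,"ty":0,"tz":0.2,"turn":0,"grip":30},{"tx":0,"ty":0,"tz":0.24,"turn":0,"grip":30},{"tx":0,"ty":0,"tz":0.24,"turn":0,"grip":30},{"tx":0,"ty":0,"tz":0.24,"turn":0,"grip":30}]'
```

```text
time_s: 34.3
position: [0.5242, -0.3288, 0.0595]
tcp_rot: [0.994, -0.106, -0.002, -0.001]
ft_force: [0.3, 0.2, -0.5]
opening: 0.0419
grasp_force: 61.1
time_s: 34.8
position: [0.5257, -0.3308, 0.0337]
tcp_rot: [0.994, -0.107, 0.0, 0.0]
ft_force: [0.7, 0.3, -0.7]
opening: 0.0421
grasp_force: 61.1
```

```bash
python3 -m inch '[{"tx":0,"ty":0,"tz":0.05,"turn":0,"grip":30},{"tx":0,"ty":0,"tz":0.09,"turn":0,"grip":30},{"tx":0,"ty":0,"tz":0.11,"turn":0,"grip":30},{"tx":0,"ty":0,"tz":0.11,"turn":0,"grip":30},{"tx":0,"ty":0,"tz":0.11,"turn":0,"grip":30}]'; python3 -m inch '[{"tx":0,"ty":0,"tz":0,"turn":0,"grip":50},{"tx":0,"ty":0,"tz":0,"turn":0,"grip":58},{"tx":0,"ty":0,"tz":0,"turn":0,"grip":58},{"tx":0,"ty":0,"tz":0,"turn":0,"grip":58}]';python3 -m inch '[{"tx":0,"ty":0,"tz":-0.2,"turn":0,"grip":58},{"tx":0,"ty":0,"tz":-0.5,"turn":0,"grip":58},{"tx":0,"ty":0,"tz":-0.9,"turn":0,"grip":58},{"tx":0,"ty":0,"tz":-1,"turn":0,"grip":58}]';python3 -m inch '[{"tx":-0.3,"ty":0,"tz":-0.4,"turn":0,"grip":58},{"tx":-0.6,"ty":0,"tz":-0.8,"turn":0,"grip":58},{"tx":-0.9,"ty":0,"tz":-0.8,"turn":0,"grip":58},{"tx":-0.9,"ty":0,"tz":-0.8,"turn":0,"grip":58}]'; python3 - <<'E'
from h import *
im=[robot.grab_frame(c) for c in('wrist','scene','top')]
cv2.imwrite('pics/w8.png',im[0]);cv2.imwrite('pics/s8.png',im[1]);cv2.imwrite('pics/t8.png',im[2])
E
```

```text
time_s: 35.3
position: [0.5255, -0.3306, 0.02]
tcp_rot: [0.994, -0.107, -0.0, -0.0]
ft_force: [-0.1, -0.8, -0.5]
opening: 0.0425
grasp_force: 61.1
time_s: 35.7
position: [0.5256, -0.3306, 0.0203]
tcp_rot: [0.994, -0.107, 0.0, 0.0]
ft_force: [0.0, -0.3, 0.6]
opening: 0.0581
grasp_force: 0.0
time_s: 36.1
position: [0.5283, -0.3328, 0.1471]
tcp_rot: [0.994, -0.107, 0.004, 0.003]
ft_force: [0.8, -0.5, 0.7]
opening: 0.058
grasp_force: 0.0
time_s: 36.5
position: [0.4179, -0.3077, 0.2398]
tcp_rot: [0.994, -0.108, 0.002, 0.002]
ft_force: [0.4, -0.1, -0.5]
opening: 0.0582
grasp_force: 0.0
```

View pics/w8.png

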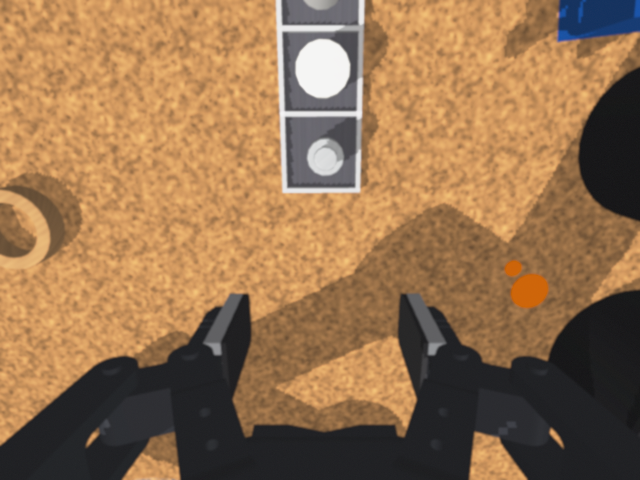

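View pics/s8.png

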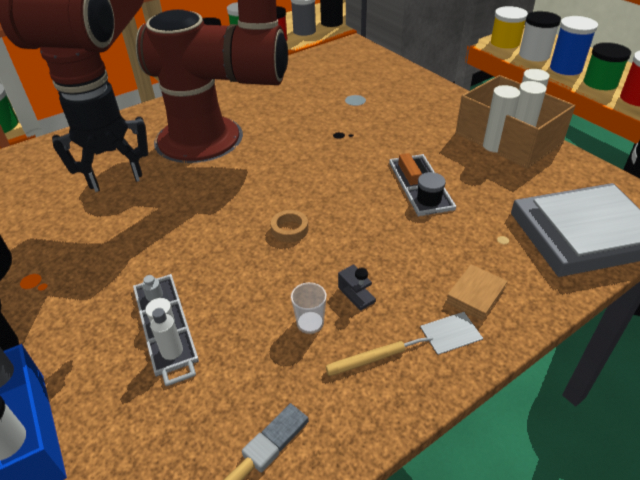

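View pics/t8.png

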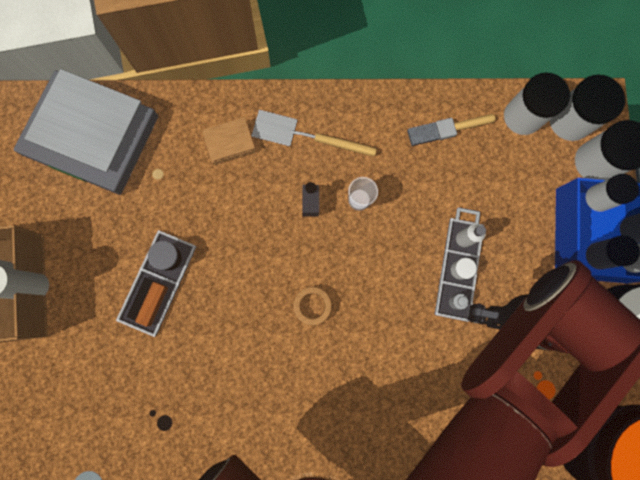

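All five things stand in their bays: bottle, pot and weight in the match tray at top-view (470,235), (464,268) and (460,302), tub and squeegee in the print tray at (162,256) and (150,303). The cup, tape and clamp have not moved.

```bash
python3 -c "from cell import robot;print(robot.close_job())"
```

```text
the job is handed in; nothing more can be done
None
```

Both kits are made up and the job is handed in at about 37 s of the 112 s allowed; the final pictures show all five things upright or flat in their bays and the cup, tape and clamp where they were, though the hand-in call returned no verdict.

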